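Reset the cut-out box under its push-latch hood

TASK

The cut-out box on the desk has tripped. Press the front edge of its hinged hood down and let go so that it pops open, push the round reset button underneath fully in (leave the square test key alone), then swing the hood down and press it until it latches shut. It is all pushed with the fingertips: lift or carry nothing, and leave the things round the box where they are.

Things in the scene. Friction and masses are not known exactly. Their poses are not given: they have to be found in the camera images.
- reset_box: Grey control box fixed to the desk, 150 x 180 x 50 mm (x, y, z), with a white hinged hood on its top. Origin: centre of its underside; x to its back, y to its left, z up. Under the hood a round button and a square key stand 5 mm in front of the centre, 38 mm left and right of it (which is which varies), with a black latch case between them, 28 mm wide and 10 mm high.
- hood_hinge (a point): middle of the hood's hinge line, 40 mm behind the box's centre and 72.5 mm above the desk; does not move; its axes are the box's axes
- hood (a joint): rad, 0 = latched shut, grows as it opens. Shut, its front edge pressed down 7.5 mm to a firm stop (about -0.12) and let go, it is released; a damped spring (4 to 5 N to hold down at the front edge) swings it to about 1.4 in 1.5 s, nearly upright; it yields softly, to 1.8 at most. Pushed down to the firm stop (-0.1) and let go, it latches at 0 (within 0.02); another press would release it again.
- hood_press (a point): where to press the hood: outer face, mid-width, 10 mm from the front edge (52 mm from the hinge line); moves with the hood; x axis from front edge to hinge, z out of the outer face (up when shut). The hood is a white 3 mm plate, 62 mm from hinge to front edge, 120 mm wide, with 12 mm skirts hanging at front and sides.
- reset_button (a joint): travel of the round reset button (m): 0 to 0.001 = out (tripped), 0.006 = fully in; takes about 3 N and stays where it is left
- reset_top (a point): centre of the top face of the round reset button, 18 mm diameter, black; 63 mm above the desk when out, 57 mm when in; moves straight down
- test_key (a joint): travel of the square test key (m): 0 = out, 0.005 = pressed; springs back; must not be pressed
- test_top (a point): centre of the top face of the square black test key, 18 x 18 mm, 63 mm above the desk
- flat_flask: small clear conical flask, 73 x 73 x 121 mm, standing loose behind the box; origin under its centre
- glass_joint: clear glass tube adapter, 28 x 28 x 70 mm, standing loose close behind the box; origin under its centre
- dropper_bottle_a: small dark bottle, 36 x 36 x 77 mm, loose at the box's left; origin under its centre
- foil_ball: crumpled ball of foil, about 58 x 59 x 46 mm, lying loose at the box's left, toward its back; origin under its centre
- tape_1: flat black roll of tape, 55 x 53 x 19 mm, loose at the box's right; origin under its centre
- wood_knob: small round wooden knob, 37 x 37 x 16 mm, loose at the box's right; origin under its centre

How it is judged:
On the way, in this order (a step that is already met when the one before it is completed fails the run):
1. the hood has been pressed in past its latched position (value of joint hood below -0.05 rad), for 0.05 s.
2. the hood has popped open (value of joint hood above 0.8 rad), for 0.2 s.
3. the round reset button is fully in, with the hood open (value of joint reset_button above 0.005 m and value of joint hood above 0.5 rad), for 0.1 s.
4. the hood is pressed down to its stop (value of joint hood below -0.05 rad), for 0.05 s.
At the end, for the whole second after the job is handed in: The hood is latched shut (joint between -0.03 and 0.04 rad) with nothing pressing it, the round button is in by more than 5 of its 6 mm, the square key is out (less than 1 mm), and each thing round the box is within 30 mm of where it stood (value of joint hood between -0.03 and 0.04 rad and value of joint reset_button above 0.005 m and value of joint test_key below 0.001 m and distance of each of flat_flask, glass_joint, dropper_bottle_a, foil_ball, tape_1, wood_knob from where it was at the start of the episode below 0.03 m); the robot touches nothing.
It fails at once if the square test key is pressed (more than 2.5 mm) (value of joint test_key above 0.0025 m).
It fails at once if a thing standing round the box is lifted, carried or shoved more than 30 mm (distance of any of flat_flask, glass_joint, dropper_bottle_a, foil_ball, tape_1, wood_knob from where it was at the start of the episode above 0.03 m).
It fails at once if a standing thing is knocked over (angle between any of flat_flask, dropper_bottle_a, glass_joint's own z axis and vertical above 0.5 rad).
It also fails if it takes over 51 s, if anything falls off the work surface, if the arm or the gripper's body presses on something with over 40 N, if the wrist force passes 120 N, or if a joint passes its speed limit or range.

ROBOT

A 6-joint arm with a two-finger parallel gripper is mounted at the origin on a cart in front of the work surface, level with it; the furniture and walls round the work are solid. World frame = base frame: x ahead of the robot, y to its left, z up, the work surface at z = 0. Lengths are in m, angles in rad, forces in N, time in s.
With the tool pointing down it reaches from about 0.35 to 0.975 m from the base axis. Payload 4.9 kg.
Tool frame: the origin (TCP) lies midway between the tips of the shut fingers; the grasp point (between the pads) lies ctrl.grip_depth behind it (ctrl.grip_depth is the distance from the TCP to the grasp point, in m); y points along the fingers, z is the direction in which the jaws open and shut, and the axes are right-handed (so a half turn about y gives the same grasp; the last joint's range is limited). The gripper opens to 85 mm and grips with 20 to 120 N. Pads are 22 mm wide; open, the fingers measure 114 mm over their backs; the gripper's body (76 mm by 85 mm) begins 54 mm behind the grasp point. The pads swing forward as they close: fully open they stand 13 mm farther back than shut.
Start: joints at [1.013, 0.053, 1.613, -0, 1.476, -0.119], TCP at [0.266, 0.566, 0.231] pointing down, gripper open.
Joint ranges: [-3.01, 3.01], [-1.01, 2.22], [0.06, 2.58], [-1.02, 4.17], [0.09, 2.62], [-3.14, 3.14]. Speed limits (rad/s): [2.57, 2.57, 3.14, 3.14, 3.14, 3.14].

INTERFACE

Orientations are given as a rotation vector (axis times angle).
In Python, from station import ctrl gives the robot as it stands.
- The arm moves only by the tool jog_arm, never from a script. Its argument "moves" is a list of rows, each a list of 6 numbers: the shift along the tool's x, y, z in mm, then the turn, a rotation vector about the tool's x, y, z in rad. In form: [[x, y, z, wx, wy, wz], ...]. A call has 1 to 12 rows; each row shifts and turns the commanded pose from where the row before left it, along the tool's axes as they then stand; what a row does not reach is not made up. A row lasts 1/10 s, in which the tool goes at most 50 mm and 8.59 degrees, less where a joint would pass 70% of its speed; a pose out of reach is approached as far as the arm can. A call is refused whole if a number of a shift passes 50 or a number of a turn 0.15, either way. A call with a gripper value outside its range is refused whole. "grip" is the finger opening in mm, from 0 to 85.4, set as the call begins (left out, the last holds). The fingers move at their own pace and stop on an object; "grip_force" is the grip in N (left out, the last holds). Time passes only in rows, so rows that do not move let the fingers close. It gives the time, the measured TCP pose, the force and the opening at its end, in the units of the state.
- ctrl.get_obs(): the state, without advancing time (a new reading comes with each control period).
- ctrl.get_image(name): name is "side" or "top"; returns the picture (384x512x3 uint8, red, green, blue); there is no depth.
- ctrl.camera_params(name): a dict with "fx", "fy", "cx", "cy" (pixels), "pose" (4x4, takes a point from camera to world coordinates). Camera axes: x right, y up, looking along -z (the intrinsics and any distortion apply to the point x, -y, -z); pixel columns grow to the right and rows downward; lengths in m; the calibration is good to about 2 mm. A picture is of the moment at which its call begins. camera_params takes no time and is no camera call.
- ctrl.finish_job(): hands the job in, once; it reports no verdict.
The state is a dict: "t": time; "q": joint angles; "dq": joint speeds; "effort": joint torques, N m; "tool_pos": TCP position; "tool_rot": TCP orientation; "contact_force": force on the tool from outside, world axes, zero at the start; "wrist_torque": the same for the moment, N m; "opening": finger opening in m.
Only numpy, scipy, OpenCV 4.12 (cv2) and the standard library are available. Lean on these libraries where they do the work, as an engineer would, in place of code of your own. Each camera call takes 0.05 s, during which the arm holds its last target. There are 200 camera calls.

## Working session

There is one attempt and no reset: what is moved stays moved. The work goes in short steps, Python scripts to look and compute and a tool call to move; the robot and the scene stay as the last step left them, time stands still between calls to the robot, and variables do not carry over. Pictures are saved under pics/ and viewed, about 8 in all and at most 12, crops included, and the job is handed in when it is done.

Besides the shell and the picture viewer there is one more tool, called after "Request:" by a JSON object that holds its "api" and its "payload". jog_arm: Moves the arm, as the interface text tells. Its arguments: {"type":"object","properties":{"moves":{"type":"array","items":{"type":"array","items":{"type":"number"}}},"grip":{"type":"number"},"grip_force":{"type":"number"}},"required":["moves"]}

```bash
mkdir -p pics
python3 - <<'E'
from station import ctrl
import cv2,numpy as np
for n in("top","side"):
    cv2.imwrite(f"pics/{n}0.png",cv2.cvtColor(ctrl.get_image(n),cv2.COLOR_RGB2BGR))
    p=ctrl.camera_params(n);print({k:(np.round(v,4).tolist()) for k,v in p.items() if k!='name'})
a=cv2.imread("pics/top0.png");b=cv2.imread("pics/side0.png")
o=ctrl.get_obs();print(o,ctrl.grip_depth)
E
```

```text
{'fx': 474.1588, 'fy': 474.1588, 'cx': 245.8194, 'cy': 197.0348, 'pose': [[-0.0077, 0.997, -0.077, 0.4802], [-0.9994, -0.0049, 0.0354, 0.2637], [0.0349, 0.0772, 0.9964, 0.9387], [0.0, 0.0, 0.0, 1.0]]}
{'fx': 429.8566, 'fy': 429.8566, 'cx': 257.7468, 'cy': 195.7633, 'pose': [[0.9952, -0.0669, 0.0716, 0.6138], [0.0972, 0.5803, -0.8086, -0.4252], [0.0126, 0.8117, 0.584, 0.5814], [0.0, 0.0, 0.0, 1.0]]}
{'t': 0.1, 'q': array([ 1.01299957e+00,  5.32907786e-02,  1.61415075e+00, -6.61848358e-06,
        1.47597682e+00, -1.18982891e-01]), 'dq': array([ 0.00151664, -0.00152531, -0.00249653, -0.0018838 ,  0.00034971,
       -0.00014177]), 'effort': array([-1.43379766e-04, -3.94909573e+01, -3.71361458e+01, -1.37648449e-04,
        3.93910901e-03, -1.77776838e-05]), 'tool_pos': array([0.26523721, 0.56531517, 0.23018953]), 'tool_rot': array([-1.54499226,  0.34469806, -0.34374936]), 'contact_force': array([ 0.15471068, -0.21758986,  0.50597412]), 'wrist_torque': array([ 0.06307289, -0.04266572,  0.00083873]), 'opening': 0.08543204705940163} 0.0187
```

View pics/top0.png

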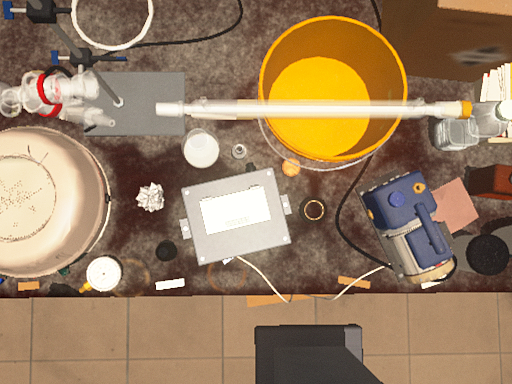

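View pics/side0.png

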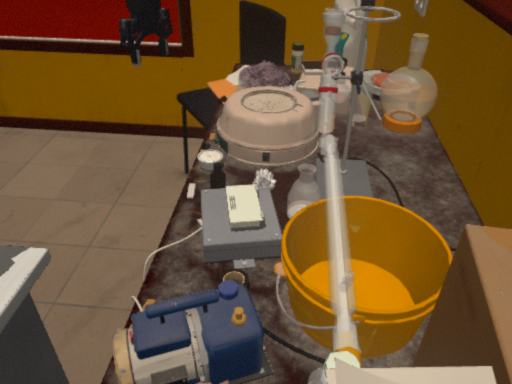

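The top view shows the box's grey lid around (236,215), with the white hood at about (235,207) and the hinge side facing up in the picture. I'll enlarge it to read the corners.

Run:
```python
import cv2,numpy as np
a=cv2.imread("pics/top0.png")[155:275,170:310];b=cv2.imread("pics/side0.png")[160:270,185:295]
a=cv2.resize(a,None,fx=5,fy=5,interpolation=2);cv2.imwrite("pics/c.png",a)
```

```text
(no output)
```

View pics/c.png

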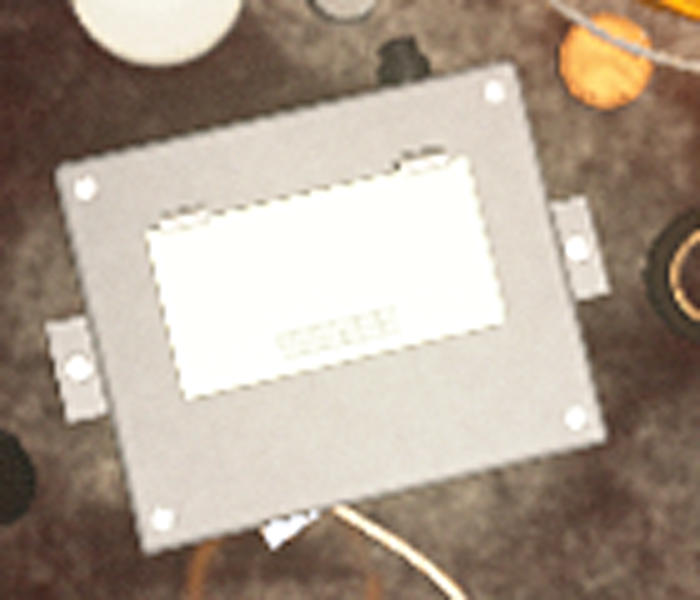

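Crop readings: the lid corners are (57,168), (515,65), (606,440) and (147,552). The hood corners are (148,232), (465,157), (503,325) and (187,398). The hinge is at the top of the crop, and the back of the box faces away from the robot.

```bash
cat > h.py <<'E'
from station import ctrl
import numpy as np,cv2
from scipy.spatial.transform import Rotation as R
def ray(n,u,v,z):
    p=ctrl.camera_params(n);T=np.array(p["pose"])
    d=T[:3,:3]@[(u-p["cx"])/p["fx"],-(v-p["cy"])/p["fy"],-1]
    return T[:3,3]+d*(z-T[2,3])/d[2]
def proj(n,P):
    p=ctrl.camera_params(n);T=np.array(p["pose"])
    c=(np.asarray(P)-T[:3,3])@T[:3,:3]
    return np.array([p["cx"]+p["fx"]*c[...,0]/-c[...,2],p["cy"]-p["fy"]*c[...,1]/-c[...,2]]).T
E
python3 - <<'E'
from h import *
def q(pts,z): return np.array([ray("top",170+(u-2)/5,155+(v-2)/5,z) for u,v in pts])
def fit(P,M): # M 2d model in box axes
    a,b=M-M.mean(0),P[:,:2]-P[:,:2].mean(0)
    th=np.arctan2((a[:,0]*b[:,1]-a[:,1]*b[:,0]).sum(),(a*b).sum())
    c,s=np.cos(th),np.sin(th);Rm=np.array([[c,-s],[s,c]])
    t=P[:,:2].mean(0)-Rm@M.mean(0)
    print(th,t,np.round(1000*(M@Rm.T+t-P[:,:2]),1).tolist());return th,t
B=np.array([[75,90],[75,-90],[-75,-90],[-75,90]])/1000
H=np.array([[-40,60],[-40,-60],[-102,-60],[-102,60]])/1000; H[:,0]+=80
P=q([(57,168),(515,65),(606,440),(147,552)],.05);fit(P,B)
P=q([(148,232),(465,157),(503,325),(187,398)],.074);fit(P,np.array([[40,60],[40,-60],[-22,-60],[-22,60]])/1000)
print("tool axes\n",R.from_rotvec(ctrl.get_obs()["tool_rot"]).as_matrix())
# mounted objects: side view
for n,u,v in [("glass",239,152),("flask",200,150),("tape",314,210),("knob",291,168),("foil",151,198),("bottleA",167,251)]: print(n,ray("top",u,v,.03))
E
```

```text
0.22562294299601351 [0.51408105 0.25072683] [[1.0, 1.6], [2.8, -1.1], [-1.7, -2.2], [-2.1, 1.7]]
0.22324852916584695 [0.51435188 0.25118238] [[-0.1, 0.5], [-0.5, -0.5], [0.7, -0.9], [-0.1, 0.9]]
tool axes
 [[ 9.05256418e-01 -9.60781458e-04  4.24864560e-01]
 [-4.24865595e-01 -1.55244656e-03  9.05255111e-01]
 [-2.10172801e-04 -9.99998333e-01 -1.81356520e-03]]
glass [0.63794215 0.2439474  0.03      ]
flask [0.64196495 0.3192648  0.03      ]
tape [0.524668   0.09999678 0.03      ]
knob [0.60643528 0.1433116  0.03      ]
foil [0.54945046 0.41259673 0.03      ]
bottleA [0.4485442  0.38168511 0.03      ]
```

The box is at (0.514, 0.251) with yaw 0.224, and the hood fit residuals are under 1 mm. Next I align the tool with the box, close the fingers and move above the press point.

Request:
{"api": "jog_arm", "payload": {"moves": [[0,0,0,0,-0.1324,0],[0,0,0,0,-0.1324,0],[0,0,0,0,-0.1324,0],[0,0,0,0,-0.1324,0],[0,0,0,0,-0.1324,0]], "grip": 0}}

```text
t: 0.6
tool_pos: [0.2653, 0.5655, 0.2305]
tool_rot: [-1.564, -0.179, 0.18]
contact_force: [0.4, -0.4, 0.8]
opening: 0.0123
```

Request:
{"api": "jog_arm", "payload": {"moves": [[13,0,-30,0,0,0],[13,0,-30,0,0,0],[13,0,-30,0,0,0],[13,0,-30,0,0,0],[13,0,-30,0,0,0],[14,0,-30,0,0,0],[14,0,-30,0,0,0],[14,0,-30,0,0,0],[14,0,-30,0,0,0],[13,0,-30,0,0,0],[13,0,-30,0,0,0],[13,0,-30,0,0,0]]}}

```text
t: 1.8
tool_pos: [0.5016, 0.2488, 0.2307]
tool_rot: [-1.564, -0.175, 0.176]
contact_force: [0.4, 0.1, 0.1]
opening: -0.0
```

```bash
cat > s.py <<'E'
from h import *
def st():
    o=ctrl.get_obs();Rm=R.from_rotvec(o["tool_rot"]).as_matrix()
    c,s=np.cos(.224),np.sin(.224);B=np.array([[c,-s,0],[s,c,0],[0,0,1]])
    print("t",round(o["t"],2),"box mm",np.round(1000*B.T@(o["tool_pos"]-[.5143,.2512,0]),1),"F",np.round(B.T@o["contact_force"],1),"open",round(o["opening"]*1000,1));print(np.round(B.T@Rm,3).tolist())
if __name__=="__main__": st()
E
python3 s.py
```

```text
t 1.8 box mm [-12.9   0.5 230.7] F [0.5 0.  0.1] open -0.0
[[1.0, -0.001, 0.001], [-0.001, -0.0, 1.0], [-0.001, -1.0, -0.0]]
```

Request:
{"api": "jog_arm", "payload": {"moves": [[0,30,0,0,0,0],[0,30,0,0,0,0],[0,30,0,0,0,0],[0,30,0,0,0,0],[0,20,0,0,0,0],[0,10,0,0,0,0],[0,0,0,0,0,0]]}}

```text
t: 2.5
tool_pos: [0.4999, 0.2496, 0.0793]
tool_rot: [-1.565, -0.172, 0.178]
contact_force: [0.3, -0.5, 0.5]
opening: 0.0001
```

Request:
{"api": "jog_arm", "payload": {"moves": [[0,2,0,0,0,0],[0,2,0,0,0,0],[0,2,0,0,0,0],[0,2,0,0,0,0],[0,1,0,0,0,0],[0,1,0,0,0,0],[0,0,0,0,0,0]]}}

```text
t: 3.2
tool_pos: [0.5018, 0.2503, 0.072]
tool_rot: [-1.563, -0.176, 0.174]
contact_force: [-0.4, 0.1, 4.7]
opening: 0.0
```

Request:
{"api": "jog_arm", "payload": {"moves": [[0,1,0,0,0,0],[0,1,0,0,0,0],[0,1,0,0,0,0],[0,1,0,0,0,0],[0,0,0,0,0,0]]}}

```text
t: 3.7
tool_pos: [0.502, 0.2504, 0.068]
tool_rot: [-1.563, -0.176, 0.174]
contact_force: [0.6, -0.0, 5.6]
opening: 0.0002
```

Request:
{"api": "jog_arm", "payload": {"moves": [[0,1,0,0,0,0],[0,1,0,0,0,0],[0,1,0,0,0,0],[0,0,0,0,0,0]]}}

```text
t: 4.1
tool_pos: [0.5021, 0.2504, 0.0676]
tool_rot: [-1.564, -0.176, 0.175]
contact_force: [-6.7, -3.6, 19.6]
opening: -0.0
```

The force jumped to about 20 N, so the hood is on its firm stop. I retreat upward and toward the front, then wait for it to open.

Request:
{"api": "jog_arm", "payload": {"moves": [[0,-30,0,0,0,0],[-10,-40,0,0,0,0],[-20,-40,0,0,0,0],[-20,-20,0,0,0,0],[-20,0,0,0,0,0],[-20,0,0,0,0,0],[-20,0,0,0,0,0],[-20,0,0,0,0,0],[-20,0,0,0,0,0],[0,0,0,0,0,0],[0,0,0,0,0,0],[0,0,0,0,0,0]]}}

```text
t: 5.3
tool_pos: [0.3553, 0.2169, 0.1939]
tool_rot: [-1.564, -0.175, 0.176]
contact_force: [-0.0, 0.6, -0.1]
opening: -0.0001
```

Request:
{"api": "jog_arm", "payload": {"moves": [[0,0,0,0,0,0],[0,0,0,0,0,0],[0,0,0,0,0,0],[0,0,0,0,0,0],[0,0,0,0,0,0],[0,0,0,0,0,0]]}}

```text
t: 5.9
tool_pos: [0.355, 0.2169, 0.1943]
tool_rot: [-1.564, -0.175, 0.175]
contact_force: [-0.1, -0.3, -0.0]
opening: -0.0002
```

Run:
```python
from h import *
from s import st
a=cv2.cvtColor(ctrl.get_image("top"),cv2.COLOR_RGB2BGR)[140:280,165:315];b=cv2.cvtColor(ctrl.get_image("side"),cv2.COLOR_RGB2BGR)[130:270,185:295]
a=cv2.resize(a,None,fx=4,fy=4,interpolation=2);b=cv2.resize(b,None,fx=4,fy=4,interpolation=2)
cv2.imwrite("pics/d.png",cv2.resize(np.hstack([a,b]),None,fx=.75,fy=.75,interpolation=3));st()
```

```text
t 6.0 box mm [-163.     2.   194.3] F [ 0.6 -1.   0.2] open -0.0
[[1.0, 0.0, 0.001], [-0.001, 0.0, 1.0], [0.0, -1.0, 0.0]]
```

View pics/d.png

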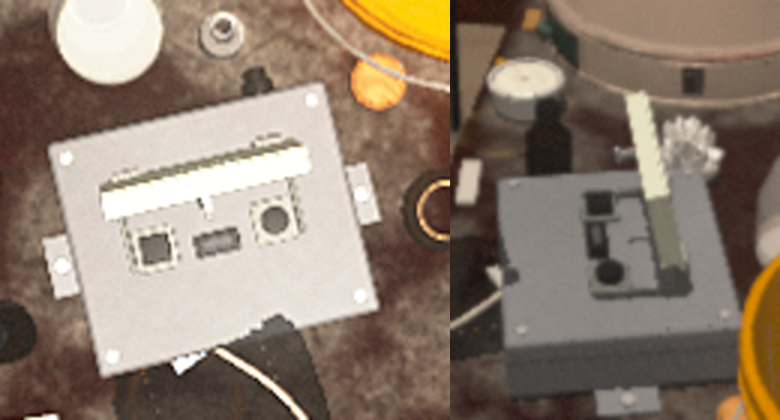

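The hood is open. The round button is at the right, at crop (274,220), and the square key is at the left, at (155,248). I check both against the box frame.

Run:
```python
from h import *
c,s=np.cos(.224),np.sin(.224);B=np.array([[c,-s,0],[s,c,0],[0,0,1]])
for u,v in[(274,220),(155,248)]: print(1000*B.T@(ray("top",164.5+(u+1)/3,139.5+(v+1)/3,.063)-[.5143,.2512,0]))
```

```text
[ -4.90409748 -37.39396474  63.        ]
[-4.94597368 37.81318743 63.        ]
```

Request:
{"api": "jog_arm", "payload": {"moves": [[0,0,0,0,0,-0.125],[0,0,0,0,0,-0.125],[0,0,0,0,0,0]]}}

```text
t: 6.3
tool_pos: [0.353, 0.2166, 0.193]
tool_rot: [-1.527, -0.369, -0.02]
contact_force: [0.2, -0.1, -0.2]
opening: 0.0005
```

```bash
python3 s.py
```

```text
t 6.3 box mm [-165.     2.1  193. ] F [ 0.2 -0.1 -0.2] open 0.5
[[0.969, 0.248, -0.0], [0.0, 0.0, 1.0], [0.248, -0.969, 0.0]]
```

Request:
{"api": "jog_arm", "payload": {"moves": [[17,19,-5,0,0,0],[17,19,-5,0,0,0],[17,19,-5,0,0,0],[17,19,-5,0,0,0],[17,19,-5,0,0,0],[17,19,-5,0,0,0],[16,18,-5,0,0,0],[15,18,-5,0,0,0],[0,0,0,0,0,0]]}}

```text
t: 7.2
tool_pos: [0.5266, 0.2139, 0.0794]
tool_rot: [-1.528, -0.363, -0.018]
contact_force: [-0.4, 0.6, 1.2]
opening: 0.0002
```

```bash
python3 s.py
```

```text
t 7.2 box mm [  3.7 -39.1  79.4] F [-0.2  0.7  1.2] open 0.2
[[0.97, 0.242, 0.002], [-0.002, -0.001, 1.0], [0.242, -0.97, -0.0]]
```

Request:
{"api": "jog_arm", "payload": {"moves": [[-1,4,0,0,0,0],[-1,4,0,0,0,0],[-1,3,0.5,0,0,0],[-0.5,2,0.5,0,0,0],[-0.25,1,0,0,0,0],[-0.25,1,0,0,0,0],[-0.25,1,0,0,0,0],[0,0,0,0,0,0]]}}

```text
t: 8.0
tool_pos: [0.5252, 0.2156, 0.0653]
tool_rot: [-1.527, -0.368, -0.021]
contact_force: [-0.4, -0.2, 1.1]
opening: 0.0
```

```bash
python3 s.py
```

```text
t 8.0 box mm [  2.7 -37.2  65.3] F [-0.5 -0.1  1.1] open 0.0
[[0.969, 0.247, 0.001], [-0.001, -0.0, 1.0], [0.247, -0.969, -0.0]]
```

Request:
{"api": "jog_arm", "payload": {"moves": [[-0.25,1,0,0,0,0],[-0.25,1,0,0,0,0],[-0.25,1,0,0,0,0],[-0.25,1,0,0,0,0],[-0.25,1,0,0,0,0],[0,0,0,0,0,0]]}}

```text
t: 8.6
tool_pos: [0.5255, 0.2156, 0.0602]
tool_rot: [-1.527, -0.369, -0.021]
contact_force: [0.3, 0.0, 1.6]
opening: 0.0
```

Request:
{"api": "jog_arm", "payload": {"moves": [[-0.25,1,0,0,0,0],[-0.25,1,0,0,0,0],[0,0,0,0,0,0]]}}

```text
t: 8.9
tool_pos: [0.5256, 0.2157, 0.0587]
tool_rot: [-1.527, -0.368, -0.021]
contact_force: [-1.7, -1.2, 5.4]
opening: 0.0002
```

Request:
{"api": "jog_arm", "payload": {"moves": [[-0.25,1,0,0,0,0],[-0.25,1,0,0,0,0],[0,0,0,0,0,0]]}}

```text
t: 9.2
tool_pos: [0.5258, 0.2157, 0.0584]
tool_rot: [-1.527, -0.368, -0.021]
contact_force: [-9.8, -2.5, 16.6]
opening: -0.0
```

Request:
{"api": "jog_arm", "payload": {"moves": [[-0.25,1,0,0,0,0],[-0.25,1,0,0,0,0],[0,0,0,0,0,0]]}}

```text
t: 9.5
tool_pos: [0.526, 0.2158, 0.0581]
tool_rot: [-1.528, -0.368, -0.02]
contact_force: [-17.6, -5.6, 29.3]
opening: -0.0002
```

The button meets a firm stop. I retreat along the tool axis and look.

Request:
{"api": "jog_arm", "payload": {"moves": [[0,-20,0,0,0,0],[0,-40,0,0,0,0],[0,-40,0,0,0,0],[-30,-30,0,0,0,0],[-40,-10,0,0,0,0],[-40,-10,0,0,0,0],[0,0,0,0,0,0]]}}

```text
t: 10.2
tool_pos: [0.3815, 0.1832, 0.1707]
tool_rot: [-1.527, -0.369, -0.021]
contact_force: [-0.1, -0.3, 0.2]
opening: 0.0
```

Run:
```python
from h import *
from s import st
a=cv2.cvtColor(ctrl.get_image("top"),cv2.COLOR_RGB2BGR)[140:280,165:315];b=cv2.cvtColor(ctrl.get_image("side"),cv2.COLOR_RGB2BGR)[165:255,195:285]
a=cv2.resize(a,(420,392),interpolation=2);b=cv2.resize(b,(392,392),interpolation=2)
a=cv2.resize(a[:, :400],(400,392))
cv2.imwrite("pics/e.png",np.hstack([a,b]));st()
```

```text
t 10.3 box mm [-141.2  -37.   172. ] F [-0.8 -0.1  0.2] open -0.3
[[0.968, 0.249, 0.001], [-0.001, -0.0, 1.0], [0.249, -0.968, 0.0]]
```

View pics/e.png

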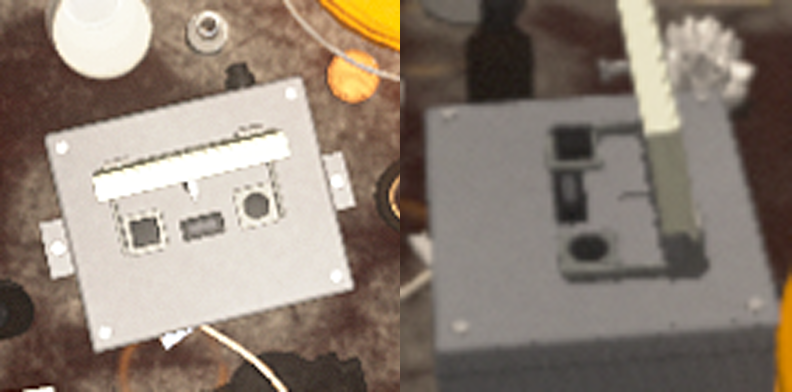

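Run:
```python
from h import *
c,s=np.cos(.224),np.sin(.224);B=np.array([[c,-s,0],[s,c,0],[0,0,1]])
for y in(-38,38):
  for z in(50,57,63): print(y,z,proj("side",B@[-.005,y/1000,z/1000]+[.5143,.2512,0]),proj("top",B@[-.005,y/1000,z/1000]+[.5143,.2512,0]))
d=cv2.imread("pics/d.png")[:,450:]; d=d[210:315,100:230]
n=cv2.cvtColor(ctrl.get_image("side"),cv2.COLOR_RGB2BGR)[200:235,218:262]
n=cv2.resize(n,(390,315),interpolation=2)
cv2.imwrite("pics/f.png",np.hstack([cv2.resize(d,(390,315),interpolation=2),n]))
```

```text
-38 50 [237.01409224 223.89471175] [256.09955637 213.44278545]
-38 57 [236.95761423 221.08785958] [256.3120601  213.28214596]
-38 63 [236.90875938 218.65986458] [256.49689574 213.14242182]
38 50 [233.8168803  200.76265833] [216.59445575 222.71599054]
38 57 [233.74959957 198.0423106 ] [216.49453852 222.62819253]
38 63 [233.69143666 195.69062192] [216.40762487 222.55182088]
```

View pics/f.png

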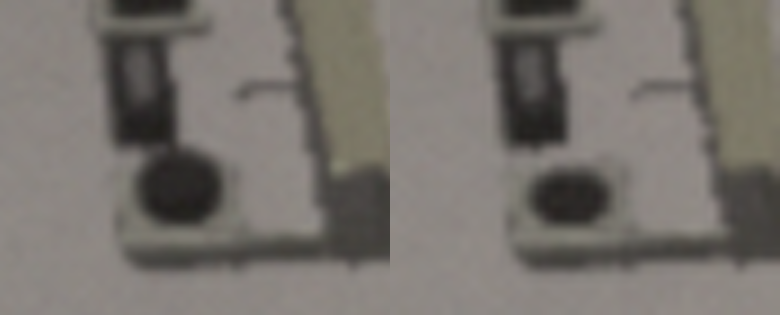

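The button's top edge dropped 2.4 px between the two crops, which is about 6 mm, so it is fully in. Next I remove the tilt, rise, and pass over the hood to behind it.

Request:
{"api": "jog_arm", "payload": {"moves": [[0,0,0,0,0,0.125],[0,0,0,0,0,0.125],[0,-40,0,0,0,0],[20,0,4,0,0,0],[26,0,5,0,0,0],[26,0,5,0,0,0],[26,0,5,0,0,0],[26,0,5,0,0,0],[26,0,5,0,0,0],[26,0,5,0,0,0],[25,0,4,0,0,0],[0,0,0,0,0,0]]}}

```text
t: 11.55
tool_pos: [0.576, 0.2661, 0.2098]
tool_rot: [-1.564, -0.174, 0.176]
contact_force: [-0.3, -0.3, 0.8]
opening: -0.0003
```

```bash
python3 s.py
```

```text
t 11.55 box mm [ 63.5   0.8 209.8] F [-0.4 -0.3  0.8] open -0.3
[[1.0, -0.002, 0.001], [-0.001, -0.0, 1.0], [-0.002, -1.0, -0.0]]
```

Request:
{"api": "jog_arm", "payload": {"moves": [[0,30,0,0,0,0],[0,30,0,0,0,0],[0,20,0,0,0,0],[0,12,0,0,0,0],[0,0,0,0,0,0],[-6,0,0,0,0,0],[-6,0,0,0,0,0],[-6,0,0,0,0,0],[-6,0,0,0,0,0],[-6,0,0,0,0,0],[0,0,0,0,0,0]]}}

```text
t: 12.65
tool_pos: [0.5429, 0.2586, 0.1206]
tool_rot: [-1.564, -0.175, 0.175]
contact_force: [0.8, -0.9, -0.1]
opening: -0.0003
```

```bash
python3 s.py
```

```text
t 12.65 box mm [ 29.5   0.9 120.6] F [ 0.6 -1.  -0.1] open -0.3
[[1.0, 0.0, 0.001], [-0.001, 0.0, 1.0], [0.0, -1.0, 0.0]]
```

Request:
{"api": "jog_arm", "payload": {"moves": [[-6,2,0,0,0,0],[-6,3,0,0,0,0],[-5,4,0,0,0,0],[-5,5,0,0,0,0],[-4,5,0,0,0,0],[-3,6,0,0,0,0],[-3,5,0,0,0,0],[-3,5,0,0,0,0],[-2,4,0,0,0,0],[0,0,0,0,0,0]]}}

```text
t: 13.65
tool_pos: [0.5066, 0.2504, 0.0802]
tool_rot: [-1.564, -0.174, 0.177]
contact_force: [2.5, 0.2, 2.3]
opening: -0.0
```

```bash
python3 s.py
```

```text
t 13.65 box mm [-7.7  0.9 80.2] F [ 2.5 -0.4  2.3] open -0.0
[[1.0, -0.002, 0.001], [-0.001, 0.0, 1.0], [-0.002, -1.0, 0.0]]
```

Request:
{"api": "jog_arm", "payload": {"moves": [[0,2,0,0,0,0],[0,2,0,0,0,0],[0,2,0,0,0,0],[0,2,0,0,0,0],[0,1,0,0,0,0],[0,1,0,0,0,0],[0,1,0,0,0,0],[0,0,0,0,0,0]]}}

```text
t: 14.45
tool_pos: [0.5073, 0.2505, 0.0699]
tool_rot: [-1.564, -0.175, 0.176]
contact_force: [-4.0, -1.2, 3.6]
opening: 0.0001
```

Request:
{"api": "jog_arm", "payload": {"moves": [[0,1,0,0,0,0],[0,1,0,0,0,0],[0,0,0,0,0,0]]}}

```text
t: 14.75
tool_pos: [0.5075, 0.2506, 0.0688]
tool_rot: [-1.564, -0.175, 0.175]
contact_force: [-5.7, -0.7, 8.6]
opening: 0.0001
```

Request:
{"api": "jog_arm", "payload": {"moves": [[0,1,0,0,0,0],[0,0,0,0,0,0]]}}

```text
t: 14.95
tool_pos: [0.5076, 0.2506, 0.0686]
tool_rot: [-1.564, -0.175, 0.176]
contact_force: [-8.5, -3.2, 12.7]
opening: 0.0
```

Request:
{"api": "jog_arm", "payload": {"moves": [[0,1,0,0,0,0],[0,0,0,0,0,0]]}}

```text
t: 15.15
tool_pos: [0.5076, 0.2506, 0.0684]
tool_rot: [-1.564, -0.175, 0.176]
contact_force: [-10.3, -3.4, 17.0]
opening: -0.0003
```

The hood is on its stop at about 17 N. I retreat straight up, then move to the front and look.

Request:
{"api": "jog_arm", "payload": {"moves": [[0,-30,0,0,0,0],[0,-40,0,0,0,0],[0,-40,0,0,0,0],[-30,-10,0,0,0,0],[-30,0,0,0,0,0],[-30,0,0,0,0,0],[-30,0,0,0,0,0],[-30,0,0,0,0,0],[0,0,0,0,0,0],[0,0,0,0,0,0],[0,0,0,0,0,0],[0,0,0,0,0,0]]}}

```text
t: 16.35
tool_pos: [0.3622, 0.2175, 0.1862]
tool_rot: [-1.564, -0.175, 0.175]
contact_force: [-0.4, -0.8, 0.6]
opening: -0.0003
```

Run:
```python
from h import *
from s import st
a=cv2.cvtColor(ctrl.get_image("top"),cv2.COLOR_RGB2BGR)[130:280,140:340];b=cv2.cvtColor(ctrl.get_image("side"),cv2.COLOR_RGB2BGR)[130:270,185:325]
cv2.imwrite("pics/g.png",np.hstack([cv2.resize(a,(440,330),interpolation=2),cv2.resize(b,(330,330),interpolation=2)]));st()
```

```text
t 16.45 box mm [-156.1    0.9  186.1] F [-0.2  0.6  0.4] open -0.1
[[1.0, -0.0, 0.001], [-0.001, -0.0, 1.0], [-0.0, -1.0, -0.0]]
```

View pics/g.png

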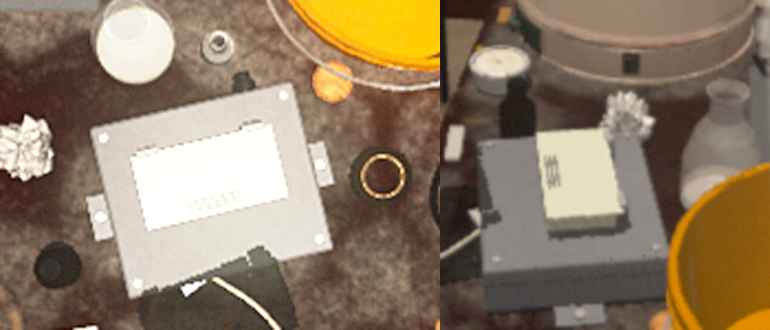

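The hood is flat, with its corners at crop (132,155), (274,126), (288,197) and (146,230), which match the starting picture. It has stayed shut for over a second. The surrounding things have not moved, so I hand the job in.

```bash
python3 -c "
from station import ctrl
print(ctrl.finish_job())"
```

```text
the job is handed in; nothing more can be done
None
```

The job is done and handed in at about 16.5 s of the 51 s allowed; the hand-in reports no verdict.

- **Hood opened:** I pressed the front edge down to its stop (about 20 N) and let go. The next picture showed it nearly upright.
- **Reset button:** I pushed the round button, which was on the box's right, to its stop with the tool tilted. In the side pictures before and after, its top dropped about 6 mm, which is full travel.
- **Test key:** I did not touch the square key.
- **Hood shut:** I swung the hood down from behind and pressed it to its stop (about 17 N). About a second after I let go, it was still flat, matching the starting picture.
- **Final check:** The things round the box looked unmoved by eye, and the arm was clear with almost no force on it. I could not see the button or key once the hood was shut.

No check failed. At the stop, my measured fingertip height was about 1.6 mm lower than the stated button height. I put that down to uncertainty in the calibration and the tool tilt.

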